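Ram printer feed rollers home in their tube

TASK

Drop the orange feed roller into the clear upright tube, on top of the blue roller that is stuck partway down it. Take the push rod from its holder and with it push both rollers down until they bottom out firmly, leaning on them with about 15 N for a second; never press with more than 30 N, the roller hubs would crack. Then stand the rod back in its holder, let go, and leave the other things on the bench where they are.

Things in the scene. Friction and masses are not known exactly. Their poses are not given: they have to be found in the camera images.
- tube: Fixed upright clear plastic tube on a grey square base plate 100 x 100 x 12 mm; origin at the centre of the plate's underside on the bench, z up along the tube. Tube bore 25 mm, outside 34 mm, its mouth flared to 45 mm outside and about 36 mm inside over the top 10 mm. Its rim is 132 mm above the bench. Inside its black foot, out of sight, a rubber-faced adjustable stop forms the tube's floor, set anywhere from 12 to 26 mm above the bench (it gives less than 1 mm under 15 N).
- tube_mouth (a point): Centre of the tube's open mouth, 132 mm above the bench.
- blue_top (a point): Centre of the upper end of the blue roller (22 mm diameter, 45 mm long, standing on end inside the tube, 69 to 101 mm above the bench at the start). The blue roller fits stiffly: it needs roughly 7 N to slide down, a little more when pushed faster, and stays where it is left. It starts 12 to 30 mm above the stop; how far it still has to go is not known and must be felt: at the stop the resistance rises sharply.
- orange_roller: The orange roller to load: loose hard plastic cylinder with two black rubber bands, 22 mm diameter, 45 mm long, about 40 g, standing on end on the bench; origin at the centre of its underside, z up along its axis. It slides freely in the tube. It may stand in any of three places, the white and the grey rollers in the other two.
- orange_center (a point): Middle of the orange roller, 22.5 mm from each end.
- rod: Loose push rod standing upright in its holder: round aluminium shaft 16 mm diameter, 115 mm long, topped by a yellow square handle with black bands, 24 x 24 mm and 50 mm tall (total 165 mm, 120 g). Origin at the centre of its lower end (the end that presses), z up along the rod, x and y along the handle's flats; the handle's middle is 140 mm above the origin. Rod length is exact.
- holder: Fixed black block 80 x 80 x 45 mm with a round hole 20 mm wide and 40 mm deep in its top, chamfered; origin at the centre of its underside on the bench, z up. The rod stands on the hole's floor.
- holder_floor (a point): Centre of the floor of the holder's hole, 5 mm above the bench.
- white_roller: Bystander: white-hubbed roller of the same size (22 x 45 mm), standing on the bench; origin at the centre of its underside. Leave it.
- grey_roller: Bystander: grey-hubbed roller of the same size (22 x 45 mm), standing on the bench; origin at the centre of its underside. Leave it.
- ink_cyan: Bystander: white ink bottle with a blue label, 42 mm diameter, 85 mm tall; origin under its centre.
- ink_red: Bystander: white ink bottle with a red label, 42 mm diameter, 85 mm tall; origin under its centre.
- screwdriver: Bystander: red-handled screwdriver lying on the bench at the left, about 200 mm long; its length along x.
- cartridge: Bystander: black and yellow ink cartridge, 75 x 30 x 45 mm; origin under its centre.
- screw_dish: Bystander: green open screw dish, 110 x 80 x 22 mm; origin under its centre.
Things that resemble listed ones, but are neither listed nor needed, are in the scene too. Of the things that look like the orange_roller, the smallest one is meant.

How it is judged:
On the way, in this order (a step that is already met when the one before it is completed fails the run):
1. the orange roller rests in the tube on the blue one, let go, with the blue one still where it was stuck (distance between orange_center and blue_top below 0.028 m and distance of blue_top from where it was at the start of the episode below 0.006 m and contact force between the fingers and orange_roller below 0.1 N), for 0.2 s.
2. both rollers have been pushed down and stand still, bottomed out, while the rod presses on the orange one with more than 11 N for half a second (distance between orange_center and blue_top below 0.028 m and distance of blue_top from where it was at the start of the episode above 0.008 m and contact force between rod and orange_roller above 11 N and linear speed of orange_roller below 0.003 m/s), for 0.5 s.
At the end, for the whole second after the job is handed in: The blue roller stays pushed down by more than 8 mm, the orange one sits on it (its middle within 28 mm of the blue one's upper end), and the rod stands still and released in its holder, its lower end within 8 mm of the middle of the hole's floor, tilted less than 0.15 rad (distance between orange_center and blue_top below 0.028 m and distance of blue_top from where it was at the start of the episode above 0.008 m and distance between rod and holder_floor below 0.008 m and angle between rod's own z axis and vertical below 0.15 rad and linear speed of each of rod, orange_roller below 0.02 m/s); the robot touches nothing.
It fails at once if the rod presses on the orange roller with more than 30 N (contact force between rod and orange_roller above 30 N).
It fails at once if another thing on the bench is moved by more than 30 mm (distance of any of white_roller, grey_roller, ink_cyan, ink_red, screwdriver, cartridge, screw_dish from where it was at the start of the episode above 0.03 m).
It also fails if it takes over 69 s, if anything falls off the work surface, if the arm or the gripper's body presses on something with over 40 N, if the wrist force passes 120 N, or if a joint passes its speed limit or range.

ROBOT

A 6-joint arm with a two-finger parallel gripper is mounted at the origin on the work surface. World frame = base frame: x ahead of the robot, y to its left, z up, the work surface at z = 0. Lengths are in m, angles in rad, forces in N, time in s.
With the tool pointing down it reaches from about 0.35 to 0.85 m from the base axis. Payload 8.1 kg.
Tool frame: the origin (TCP) lies between the finger pads; the fingertips stand 11 mm ahead of it and the grasp point (between the pads) lies 8 mm behind it (robot.tips_ahead is the distance from the TCP to the fingertips, in m); z points along the fingers, y is the line along which they close (so a half turn about z gives the same grasp; the last joint's range is limited). The gripper opens to 93 mm and grips with 3 to 60 N. Pads are 15 mm wide; open, the fingers measure 128 mm over their backs; the gripper's body (75 mm by 188 mm) begins 65 mm behind the grasp point.
Start: joints at [-1.336, 0.13, 1.488, -0, 1.523, -0.085], TCP at [0.189, -0.57, 0.23] pointing down, gripper open.
Joint ranges: [-2.96, 2.96], [-0.89, 2.26], [0.02, 2.5], [-1.34, 4.48], [0, 2.73], [-2.66, 2.66]. Speed limits (rad/s): [2.39, 2.39, 2.79, 3.14, 3.14, 3.14].

INTERFACE

Orientations are given as a rotation vector (axis times angle).
In Python, from plant import robot gives the robot as it stands. The module is installed in compiled form; this text tells all that it offers.
- The arm moves only by the tool move_arm, never from a script. Its argument "deltas" is one flat list of numbers, 7 for each row, row after row: the shift along the tool's x, y, z in m, then the turn, a rotation vector about the tool's x, y, z in rad, then the opening, from 0 (shut) to 1 (fully open). A call has 1 to 12 rows; each row is the pose to reach, as a shift and turn from the pose commanded when the call began, along the tool's axes at that moment; what a row does not reach only later rows make up. A row lasts 1/8 s, in which the tool goes at most 62.5 mm and 10.7 degrees, less where a joint would pass 70% of its speed; a pose out of reach is approached as far as the arm can. A call with a gripper value outside its range is refused whole. The fingers move at their own pace and stop on an object; "squeeze" is the grip in N (left out, the last holds). Time passes only in rows, so rows that repeat a pose let the fingers close. It gives the time, the measured TCP pose, the force, the opening and the grip force at its end, in the units of the state.
- robot.read_state(): the state, without advancing time (a new reading comes with each control period).
- robot.read_camera(name): name is "scene" or "side" or "wrist"; returns (picture, depth): 400x640x3 uint8, red, green, blue; 400x640 float32, m along the optical axis (not along the pixel's ray), 0 where there is no reading.
- robot.camera_model(name): a dict with "K" (3x3 intrinsics, pixels), "R" (3x3) and "t" (3): a world point X has camera coordinates R X + t; the wrist camera has in their place "tool_from_camera" (4x4, takes a point from camera to tool coordinates, whose origin is the TCP and whose axes are the flange's). Camera axes: x right, y down, z forward; pixel columns grow to the right and rows downward; lengths in m; the calibration is good to about 2 mm. A picture is of the moment at which its call begins: read the wrist's pose just before it. camera_model takes no time and is no camera call.
- robot.close_job(): hands the job in; it is judged then, once.
Trained networks look in the newest picture that a camera, given by its name, has taken for a name from the list of things; names that differ only in an ending like _2 or _b are one class to them, and where a whole thing is asked for, a point or a joint stands for the part that bears it (a point fixed in the world has none). Each returns a list of dicts, best first, with "confidence" (0 to 1); they miss things now and then, are a little off and sometimes report something else, mostly with a low value. They report only what shows in the picture. A call takes as long as a camera call. They do not tell look-alikes from the thing itself.
- robot.recognise(camera, label): "uv" ([column, row] in pixels, amid what is visible of it).
The state is a dict: "t": time; "q": joint angles; "dq": joint speeds; "joint_torque": joint torques, N m; "tool_pos": TCP position; "orientation": TCP orientation; "force": force on the tool from outside, world axes, zero at the start; "wrist_torque": the same for the moment, N m; "opening": finger opening in m; "gripper_force": force on a finger pad.
Only numpy, scipy, OpenCV 4.12 (cv2) and the standard library are available. Lean on these libraries where they do the work, as an engineer would, in place of code of your own. Each camera call takes 0.05 s, during which the arm holds its last target. There are 200 camera calls.

## Working session

There is one attempt and no reset: what is moved stays moved. The work goes in short steps, Python scripts to look and compute and a tool call to move; the robot and the scene stay as the last step left them, time stands still between calls to the robot, and variables do not carry over. Pictures are saved under pics/ and viewed, at most 10 in all, crops included, and the job is handed in when it is done.

Besides the shell and the picture viewer there is one more tool, called after "Emit:" as name(argument=value, ...) on one line, values as JSON. move_arm: Moves the arm, as the interface text tells. Its arguments: {"type":"object","properties":{"deltas":{"type":"array","items":{"type":"number"}},"squeeze":{"type":"number"}},"required":["deltas"]}

```bash
mkdir -p pics
cat > h.py <<'E'
import numpy as np, cv2
from scipy.spatial.transform import Rotation as Ro
from plant import robot
def shot(c,name=None):
    s=robot.read_state(); im,d=robot.read_camera(c)
    if name: cv2.imwrite('pics/'+name,im[:,:,::-1])
    return s,im,d
def world(c,uv,z,s=None):
    m=robot.camera_model(c); p=np.linalg.inv(m['K'])@[uv[0],uv[1],1.]*z
    if c=='wrist':
        T=m['tool_from_camera']; p=T[:3,:3]@p+T[:3,3]
        return Ro.from_rotvec(s['orientation']).as_matrix()@p+s['tool_pos']
    return m['R'].T@(p-m['t'])
E
python3 - <<'E'
from h import *
for c in ['scene','side']:
    s,im,d=shot(c,c+'.png')
    for l in ['tube','orange_roller','rod','holder','white_roller','grey_roller']:
        for r in robot.recognise(c,l)[:4]:
            u,v=map(int,r['uv']); z=d[v,u]
            print(c,l,u,v,round(r['confidence'],2),world(c,(u,v),z).round(3))
print(robot.read_state())
E
```

```text
scene tube 305 227 0.86 [ 0.583 -0.016  0.043]
scene orange_roller 197 263 0.74 [ 0.52  -0.281  0.043]
scene orange_roller 238 252 0.73 [ 0.563 -0.198  0.057]
scene orange_roller 214 245 0.46 [ 0.486 -0.217  0.034]
scene rod 392 156 0.8 [0.595 0.274 0.138]
scene holder 387 191 0.8 [0.609 0.254 0.039]
scene white_roller 214 294 0.63 [ 0.613 -0.296  0.031]
scene white_roller 397 224 0.21 [0.729 0.157 0.054]
scene grey_roller 159 279 0.51 [ 0.498 -0.365  0.031]
side tube 321 226 0.67 [ 0.565 -0.023  0.042]
side orange_roller 331 281 0.74 [ 0.547 -0.201  0.059]
side orange_roller 321 320 0.68 [ 0.5   -0.291  0.059]
side orange_roller 303 301 0.59 [ 0.471 -0.227  0.039]
side rod 302 131 0.63 [0.575 0.27  0.141]
side holder 303 157 0.81 [0.572 0.254 0.046]
side white_roller 361 318 0.44 [ 0.594 -0.302  0.044]
side grey_roller 321 360 0.66 [ 0.481 -0.372  0.045]
{'t': 0.7, 'q': array([-1.33642366e+00,  1.30337335e-01,  1.48820473e+00, -4.58344590e-06,
        1.52296711e+00, -8.54047638e-02]), 'dq': array([-0.0012063 ,  0.00035971, -0.00042885,  0.00047586, -0.00025477,
       -0.00031054]), 'joint_torque': array([-2.96017235e-03, -5.59585977e+01, -4.91962230e+01,  7.68394629e-02,
        2.25712499e-02, -1.20782616e-05]), 'tool_pos': array([ 0.18863465, -0.56959682,  0.22967008]), 'orientation': array([3.10143908e+00, 5.00154798e-01, 2.58616348e-06]), 'force': array([-0.02707571, -0.37640804,  0.09147621]), 'wrist_torque': array([-0.00076466, -0.02296212, -0.00835965]), 'gripper_force': 0.0, 'opening': 0.09284515492420314}
```

View pics/scene.png

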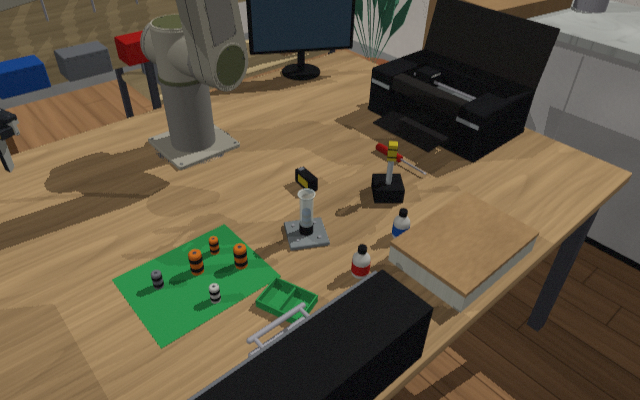

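View pics/side.png

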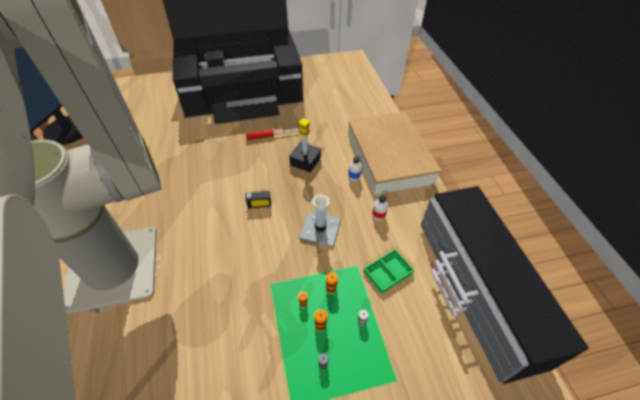

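The scene view has three orange rollers: A (197,263), B (238,252) and C (214,245). C is clearly the smallest in both views, so it is the one meant. I'll move the wrist camera over it and confirm that in a crop.

```bash
cat >> h.py <<'E'
def go(p,yaw=None):
    """delta to TCP target p (world), tool pointing down with tool-x yaw in deg"""
    s=robot.read_state(); R=Ro.from_rotvec(s['orientation'])
    if yaw is None: T=R
    else: T=Ro.from_euler('z',yaw,degrees=True)*Ro.from_euler('x',180,degrees=True)
    print('delta',R.inv().apply(np.array(p)-s['tool_pos']).round(4),(R.inv()*T).as_rotvec().round(4))
E
python3 - <<'E'
from h import *
print(robot.camera_model('wrist'))
go([.478,-.225,.25],-22)
E
```

```text
{'K': array([[334.51912806,   0.        , 321.01421436],
       [  0.        , 334.51912806, 196.93206107],
       [  0.        ,   0.        ,   1.        ]]), 'tool_from_camera': array([[ 2.72939899e-05, -9.61575641e-01, -2.74540134e-01,
         7.69910623e-02],
       [ 9.99999937e-01, -7.09299050e-05,  3.47848803e-04,
        -4.38527388e-04],
       [-3.53956042e-04, -2.74540126e-01,  9.61575579e-01,
        -1.55991096e-01],
       [ 0.00000000e+00,  0.00000000e+00,  0.00000000e+00,
         1.00000000e+00]])}
delta [ 0.383  -0.2362 -0.0204] [ 1.000e-04 -0.000e+00  7.038e-01]
```

Emit:
move_arm(deltas=[0.383,-0.236,-0.02,0,0,0.704,0.6,0.383,-0.236,-0.02,0,0,0.704,0.6,0.383,-0.236,-0.02,0,0,0.704,0.6,0.383,-0.236,-0.02,0,0,0.704,0.6,0.383,-0.236,-0.02,0,0,0.704,0.6,0.383,-0.236,-0.02,0,0,0.704,0.6,0.383,-0.236,-0.02,0,0,0.704,0.6,0.383,-0.236,-0.02,0,0,0.704,0.6,0.383,-0.236,-0.02,0,0,0.704,0.6,0.383,-0.236,-0.02,0,0,0.704,0.6,0.383,-0.236,-0.02,0,0,0.704,0.6])

```text
t: 2.08
tool_pos: [0.4774, -0.2261, 0.2496]
orientation: [3.083, -0.602, -0.0]
force: [-0.0, 0.9, -0.3]
opening: 0.0558
gripper_force: 0.0
```

Run:
```python
from h import *
s,im,d=shot('wrist','w1.png'); print(s['t'],s['tool_pos'],s['q'])
for l in ['orange_roller','tube','white_roller']:
  for r in robot.recognise('wrist',l)[:4]:
    u,v=map(int,r['uv']); print(l,u,v,r['confidence'],world('wrist',(u,v),d[v,u],s).round(3))
# points cloud of tops
v,u=np.mgrid[0:400,0:640]; m=robot.camera_model('wrist')
P=np.stack([(u-m['K'][0,2])/m['K'][0,0],(v-m['K'][1,2])/m['K'][1,1],1+0*u],-1)*d[...,None]
T=m['tool_from_camera'];P=(P@T[:3,:3].T+T[:3,3])@Ro.from_rotvec(s['orientation']).as_matrix().T+s['tool_pos']
P[d==0]=np.nan
mk=(P[...,2]>.038)&(P[...,2]<.12)
n,lab,st,c=cv2.connectedComponentsWithStats(mk.astype(np.uint8))
for i in range(1,n):
    if st[i,4]>100:
        q=P[lab==i]; zt=np.percentile(q[:,2],97); t=q[q[:,2]>zt-.006]
        print(c[i].round(),st[i,4],'top',zt.round(4),((t.min(0)+t.max(0))/2).round(4),np.ptp(t,axis=0).round(4))
```

```text
2.075 [ 0.47739037 -0.2260922   0.24958091] [-5.39237208e-01 -7.20893615e-02  1.65844630e+00 -2.14755509e-04
  1.55536183e+00  1.41734690e+00]
orange_roller 263 119 0.8 [ 0.555 -0.194  0.062]
orange_roller 355 130 0.68 [ 0.51  -0.276  0.061]
orange_roller 314 178 0.57 [ 0.476 -0.217  0.045]
tube 104 178 0.86 [ 0.562 -0.019  0.069]
white_roller 334 29 0.59 [ 0.607 -0.292  0.047]
[ 8. 13.] 515 top 0.0547 [ 0.739  -0.0035  0.0525] [0.0161 0.0193 0.0076]
[335.  32.] 435 top 0.0472 [ 0.6044 -0.2917  0.0449] [0.0211 0.0212 0.0067]
[441. 114.] 378 top 0.047 [ 0.4885 -0.3673  0.0446] [0.0213 0.0217 0.0072]
[262. 121.] 758 top 0.0629 [ 0.5532 -0.1901  0.0604] [0.0287 0.0293 0.0068]
[358. 133.] 718 top 0.0628 [ 0.5038 -0.278   0.0605] [0.0289 0.029  0.0063]
[ 89. 177.] 1974 top 0.1183 [ 0.5693 -0.0126  0.1161] [0.0334 0.018  0.0077]
[312. 179.] 307 top 0.047 [ 0.4748 -0.2139  0.0449] [0.0208 0.0209 0.0076]
[ 47. 190.] 483 top 0.1195 [0.5694 0.0034 0.1167] [0.0245 0.0132 0.0065]
```

View pics/w1.png

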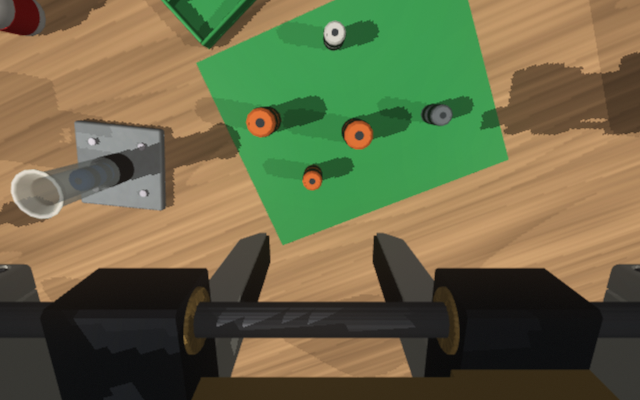

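Run:
```python
from h import *
im=cv2.imread('pics/w1.png'); cv2.imwrite('pics/crop.png',cv2.resize(im[90:210,220:400],None,fx=4,fy=4))
go([.4748,-.2139,.07]); go([.4748,-.2139,.030])
```

```text
delta [-0.0071 -0.0099  0.1796] [0. 0. 0.]
delta [-0.0071 -0.0099  0.2196] [0. 0. 0.]
```

View pics/crop.png

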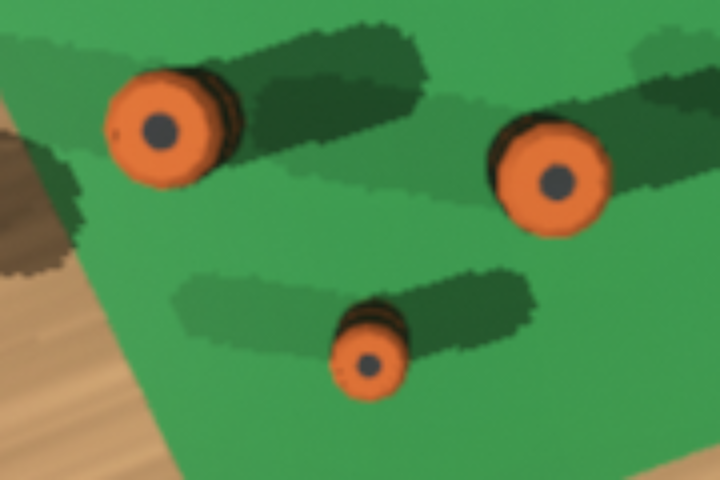

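The crop confirms it. The roller at wrist pixel (312,179) is the small one, 21 mm wide and about 45 mm tall. The two look-alikes at (262,121) and (358,133) are 29 mm wide and about 61 mm tall. I'll grasp the small one.

Emit:
move_arm(deltas=[-0.007,-0.01,0.06,0,0,0,0.6,-0.007,-0.01,0.12,0,0,0,0.6,-0.007,-0.01,0.17,0,0,0,0.6,-0.007,-0.01,0.2,0,0,0,0.6,-0.007,-0.01,0.219,0,0,0,0.6,-0.007,-0.01,0.219,0,0,0,0.6,-0.007,-0.01,0.219,0,0,0,0.0,-0.007,-0.01,0.219,0,0,0,0.0,-0.007,-0.01,0.219,0,0,0,0.0,-0.007,-0.01,0.219,0,0,0,0.0,-0.007,-0.01,0.219,0,0,0,0.0], squeeze=12)

```text
t: 3.65
tool_pos: [0.4757, -0.2134, 0.0312]
orientation: [3.084, -0.6, 0.001]
force: [0.2, 0.3, 3.1]
opening: 0.0218
gripper_force: 12.0
```

Run:
```python
from h import *
s=robot.read_state(); print(s['tool_pos'])
go([.45,-.10,.25],0)
```

```text
[ 0.47570734 -0.21343076  0.03117921]
delta [-0.0661 -0.0955 -0.2189] [ 3.000e-04 -9.000e-04 -3.842e-01]
```

Run:
```python
from h import *
go([.55,-.0,.30],0)
```

```text
delta [-0.0109 -0.2257 -0.2688] [ 3.000e-04 -9.000e-04 -3.842e-01]
```

Lift straight up first, then travel.

Emit:
move_arm(deltas=[0,0,-0.05,0,0,0,0,0,0,-0.11,0,0,0,0,0,0,-0.17,0,0,0,0,-0.01,-0.05,-0.22,0,0,-0.1,0,-0.011,-0.1,-0.268,0,0,-0.25,0,-0.011,-0.16,-0.268,0,0,-0.384,0,-0.011,-0.21,-0.268,0,0,-0.384,0,-0.011,-0.225,-0.268,0,0,-0.384,0,-0.011,-0.225,-0.268,0,0,-0.384,0,-0.011,-0.225,-0.268,0,0,-0.384,0])

```text
t: 4.9
tool_pos: [0.549, -0.0019, 0.2982]
orientation: [3.141, -0.002, -0.001]
force: [0.7, 0.0, -0.3]
opening: 0.0215
gripper_force: 12.0
```

```bash
cat >> h.py <<'E'
def cloud(c):
    s,im,d=shot(c); m=robot.camera_model(c)
    v,u=np.mgrid[0:400,0:640]
    P=np.stack([(u-m['K'][0,2])/m['K'][0,0],(v-m['K'][1,2])/m['K'][1,1],1+0*u],-1)*d[...,None]
    if c=='wrist':
        T=m['tool_from_camera'];P=(P@T[:3,:3].T+T[:3,3])@Ro.from_rotvec(s['orientation']).as_matrix().T+s['tool_pos']
    else: P=(P-m['t'])@m['R']
    P[d==0]=np.nan
    return s,im,P
E
python3 - <<'E'
from h import *
s,im,P=cloud('wrist'); cv2.imwrite('pics/w2.png',im[:,:,::-1]); print(s['t'],s['tool_pos'],s['opening'],s['force'])
for r in robot.recognise('wrist','tube')+robot.recognise('wrist','tube_mouth')+robot.recognise('wrist','blue_top'): print(r, P[int(r['uv'][1]),int(r['uv'][0])])
z=P[...,2]
for lo,hi in [(.127,.14),(.010,.016)]:
    k=(z>lo)&(z<hi)&(abs(P[...,0]-.57)<.09)&(abs(P[...,1])<.09); q=P[k]; print(lo,k.sum(),q.min(0),q.max(0),(q.min(0)+q.max(0))/2)
    if k.sum()>9: print(cv2.minAreaRect(q[:,:2].astype(np.float32)))
E
```

```text
4.9 [ 0.54898388 -0.00187956  0.29824059] 0.021523015469631274 [ 0.66794708  0.0468386  -0.33439703]
{'uv': [320.1, 144.4], 'confidence': 0.56} [ 5.86299345e-01 -5.19510008e-04  1.30733795e-01]
{'uv': [322.0, 143.2], 'confidence': 0.81} [ 0.58744491 -0.00243881  0.13233808]
{'uv': [314.3, 3.5], 'confidence': 0.38} [0.73120858 0.00604953 0.03581218]
{'uv': [323.1, 154.8], 'confidence': 0.8} [ 0.56926143 -0.00371955  0.08232133]
0.127 850 [ 0.54805224 -0.02480156  0.12706993] [0.5913515  0.01804721 0.13499497] [ 0.56970187 -0.00337717  0.13103245]
((0.5695381164550781, -0.003353491425514221), (0.043035369366407394, 0.04281799495220184), 27.217056274414062)
0.01 3960 [ 0.50475618 -0.0693401   0.01000033] [0.63583692 0.06125666 0.01596274] [ 0.57029655 -0.00404172  0.01298153]
((0.5698851943016052, -0.0037378594279289246), (0.099720798432827, 0.0998169481754303), 61.7679328918457)
```

View pics/w2.png

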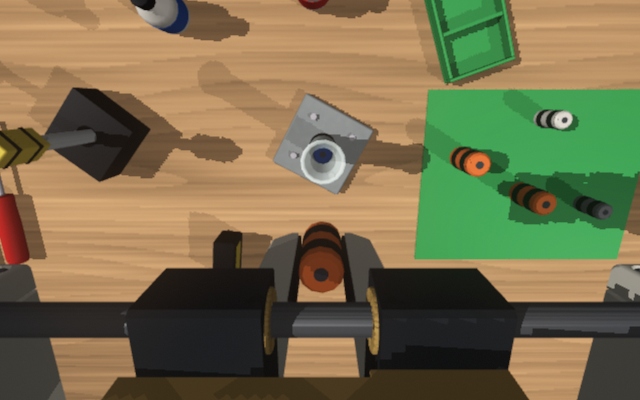

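Run:
```python
from h import *
s,im,P=cloud('wrist'); z=P[...,2]
k=np.zeros_like(z,bool);k[225:300,290:352]=1
h=im.astype(int); o=k&(h[...,0]>h[...,2]+50)
q=P[o]; print(o.sum(),np.percentile(q[:,2],[5,50,95]))
zt=np.percentile(q[:,2],95); t=q[q[:,2]>zt-.004]; print(t.min(0),t.max(0),(t.min(0)+t.max(0))/2)
c=(t.min(0)+t.max(0))/2; print('xy error to tube',np.array([.5697,-.0035])-c[:2])
print(s['tool_pos'])
```

```text
2561 [nan nan nan]Traceback (most recent call last):
  File "<stdin>", line 6, in <module>
    return umr_minimum(a, axis, None, out, keepdims, initial, where)
ValueError: zero-size array to reduction operation minimum which has no identity
```

Run:
```python
from h import *
s,im,P=cloud('wrist')
h=im.astype(int)
# hub: dark within orange disc ; disc: bright orange
k=np.zeros(im.shape[:2],np.uint8);k[245:296,298:346]=1
o=((h[...,0]>h[...,2]+50)&(k>0)).astype(np.uint8); dark=((h.sum(-1)<190)&(k>0)).astype(np.uint8)
n,l,st,c=cv2.connectedComponentsWithStats(dark)
for i in range(1,n):
    if st[i,4]>30: print(st[i],c[i])
n,l,st,c=cv2.connectedComponentsWithStats(o); 
for i in range(1,n):
    if st[i,4]>30: print('o',st[i],c[i])
m=robot.camera_model('wrist')
def onz(uv,z):
    a=world('wrist',uv,.1,s);b=world('wrist',uv,.3,s); return a+(b-a)*(z-a[2])/(b[2]-a[2])
for uv in [(321,274)]+[tuple(x) for x in c[1:] ]: print(uv,onz(uv,s['tool_pos'][2]+.014))
print('mouth',onz((322,160),.132))
```

```text
[ 298  245   48   49 1588] [323.06675063 261.68828715]
o [ 298  247   48   49 1815] [320.9707989  273.43305785]
(321, 274) [ 0.54768341 -0.00099134  0.31268256]
(np.float64(339.0), np.float64(245.0)) [ 0.56252578 -0.0093035   0.31268256]
(np.float64(320.9707988980716), np.float64(273.43305785123965)) [ 0.54798145 -0.00097808  0.31268256]
mouth [ 0.57133655 -0.00204701  0.132     ]
```

Emit:
move_arm(deltas=[0.021,0.0025,0.0,0,0,0,0,0.0215,0.0025,0.05,0,0,0,0,0.0215,0.0025,0.1,0,0,0,0,0.0215,0.0025,0.125,0,0,0,0,0.0215,0.0025,0.135,0,0,0,0,0.0215,0.0025,0.142,0,0,0,0,0.0215,0.0025,0.148,0,0,0,0,0.0215,0.0025,0.151,0,0,0,0,0.0215,0.0025,0.151,0,0,0,0])

```text
t: 6.32
tool_pos: [0.5711, -0.003, 0.148]
orientation: [3.142, -0.0, 0.001]
force: [0.9, -0.6, -0.5]
opening: 0.0217
gripper_force: 12.0
```

Emit:
move_arm(deltas=[0,0,0,0,0,0,0.5,0,0,0,0,0,0,0.5,0,0,0,0,0,0,0.5,0,0,-0.03,0,0,0,0.5,0,0,-0.09,0,0,0,0.5,-0.01,0,-0.15,0,0,0,0.5,-0.02,0,-0.151,0,0,0,0.5,-0.02,0,-0.151,0,0,0,0.5])

```text
t: 7.32
tool_pos: [0.5507, -0.003, 0.2987]
orientation: [3.142, -0.0, 0.001]
force: [-1.0, 0.0, -0.6]
opening: 0.0462
gripper_force: 0.0
```

Run:
```python
from h import *
s,im,P=cloud('wrist'); print(s['t'],s['tool_pos'],s['opening'])
cv2.imwrite('pics/w3.png',cv2.resize(im[80:240,0:400,::-1],None,fx=2,fy=2))
for l in ['orange_roller','tube','holder','rod']:
  for r in robot.recognise('wrist',l)[:3]:
    u,v=map(int,r['uv']); print(l,u,v,round(r['confidence'],2),P[v,u].round(4))
z=P[...,2]
k=(z>.04)&(z<.05)&(P[...,1]>.15)&(P[...,1]<.36)
n,l,st,c=cv2.connectedComponentsWithStats(k.astype(np.uint8))
for i in range(1,n):
    if st[i,4]>200: print(st[i],cv2.minAreaRect(P[l==i][:,:2].astype(np.float32)))
```

```text
7.325 [ 0.55068923 -0.0030267   0.29869957] 0.04621478356137188
orange_roller 468 160 0.77 [ 0.5603 -0.1783  0.0579]
orange_roller 529 196 0.75 [ 0.5129 -0.2649  0.0486]
holder 99 128 0.91 [0.5971 0.2642 0.0454]
rod 31 145 0.59 [0.5887 0.2672 0.1422]
[  45   89   90   94 3985] ((0.5864546298980713, 0.28123733401298523), (0.08128617703914642, 0.08119737356901169), 49.997840881347656)
```

View pics/w3.png

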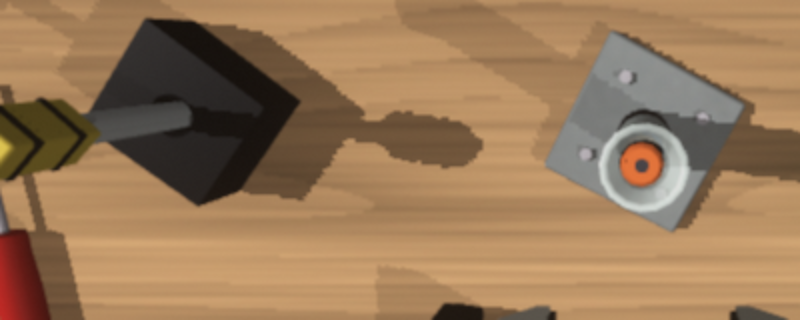

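Emit:
move_arm(deltas=[0.005,-0.06,0,0,0,0,0.5,0.005,-0.12,0,0,0,0,0.5,0.005,-0.18,0,0,0,0,0.5,0.005,-0.24,0,0,0,0,0.5,0.005,-0.284,0,0,0,0,0.5,0.005,-0.284,0,0,0,0,0.5,0.005,-0.284,0,0,0,0,0.5])

```text
t: 8.45
tool_pos: [0.5558, 0.2805, 0.2976]
orientation: [3.14, 0.0, -0.002]
force: [0.7, 0.0, -0.5]
opening: 0.0465
gripper_force: 0.0
```

Run:
```python
from h import *
s,im,P=cloud('wrist'); print(s['t'],s['tool_pos'],s['q'])
cv2.imwrite('pics/w4.png',cv2.resize(im[60:260,200:440,::-1],None,fx=3,fy=3))
z=P[...,2]
for lo,hi in [(.164,.18),(.041,.05),(.03,.18)]:
  k=(z>lo)&(z<hi)&(abs(P[...,1]-.28)<.07)&(abs(P[...,0]-.586)<.08)
  n,l,st,c=cv2.connectedComponentsWithStats(k.astype(np.uint8))
  for i in range(1,n):
    if st[i,4]>100: print(st[i],np.median(P[l==i],axis=0),cv2.minAreaRect(P[l==i][:,:2].astype(np.float32)))
```

```text
8.45 [0.55582858 0.28053519 0.29758005] [ 3.85356631e-01  1.75990912e-01  1.31531585e+00 -4.60556700e-04
  1.65206115e+00  1.95593562e+00]
[302 139  37  37 797] [0.58696752 0.28179584 0.17063761] ((0.5861512422561646, 0.2817137539386749), (0.02412608079612255, 0.02409081719815731), 42.62238693237305)
[ 275   93   92   93 3387] [0.59456664 0.28080371 0.0457133 ] ((0.5862711071968079, 0.28152477741241455), (0.08000864088535309, 0.08003392070531845), 50.216697692871094)
[ 275   93   92   93 4362] [0.59155345 0.28179595 0.04602379] ((0.5862711071968079, 0.28152477741241455), (0.08000864088535309, 0.08003392070531845), 50.216697692871094)
```

View pics/w4.png

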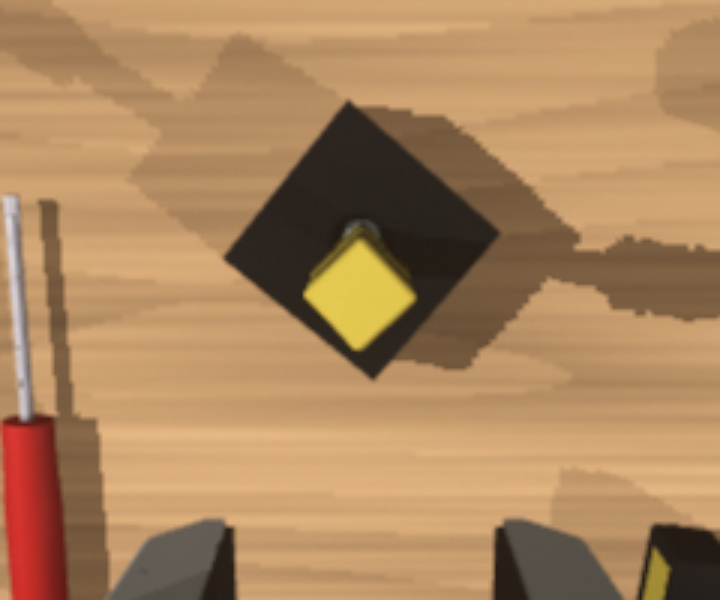

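Run:
```python
from h import *
go([.5862,.2817,.138],43)
```

```text
delta [ 0.0303 -0.0019  0.1599] [ 5.000e-04  1.300e-03 -7.514e-01]
```

Emit:
move_arm(deltas=[0.03,-0.002,0,0,0,-0.18,0.6,0.03,-0.002,0,0,0,-0.36,0.6,0.03,-0.002,0,0,0,-0.54,0.6,0.03,-0.002,0.04,0,0,-0.7,0.6,0.03,-0.002,0.09,0,0,-0.751,0.6,0.03,-0.002,0.13,0,0,-0.751,0.6,0.03,-0.002,0.16,0,0,-0.751,0.6,0.03,-0.002,0.16,0,0,-0.751,0.6,0.03,-0.002,0.16,0,0,-0.751,0,0.03,-0.002,0.16,0,0,-0.751,0,0.03,-0.002,0.16,0,0,-0.751,0,0.03,-0.002,0.16,0,0,-0.751,0], squeeze=50)

```text
t: 10.0
tool_pos: [0.5866, 0.2832, 0.1397]
orientation: [2.923, 1.152, 0.003]
force: [0.5, 0.5, 3.6]
opening: 0.0236
gripper_force: 50.0
```

Emit:
move_arm(deltas=[0,0,0,0,0,0,0,0,0,0,0,0,0,0])

```text
t: 10.25
tool_pos: [0.5866, 0.2832, 0.1397]
orientation: [2.923, 1.152, 0.003]
force: [-0.0, 0.4, 5.8]
opening: 0.024
gripper_force: 50.0
```

Run:
```python
from h import *
s=robot.read_state(); print({k:s[k] for k in ('t','tool_pos','orientation','force','wrist_torque','q')})
go([.5862,.2817,.318],43)
go([.57,-.0035,.318],43)
```

```text
{'t': 10.25, 'tool_pos': array([0.5865517 , 0.28317974, 0.13968673]), 'orientation': array([2.92262428e+00, 1.15192877e+00, 2.53852183e-03]), 'force': array([-0.01133717,  0.44061588,  5.76060983]), 'wrist_torque': array([-0.2010851 , -0.03555896,  0.01213227]), 'q': array([ 3.71172835e-01,  3.19969561e-01,  1.43578582e+00, -1.42855951e-04,
        1.38422051e+00,  1.19110328e+00])}
delta [-0.001   0.001  -0.1783] [ 0.0007 -0.0014  0.0004]
delta [-0.2074  0.1984 -0.1785] [ 0.0007 -0.0014  0.0004]
```

Emit:
move_arm(deltas=[0,0,-0.02,0,0,0,0,0,0,-0.06,0,0,0,0,0,0,-0.12,0,0,0,0,0,0,-0.178,0,0,0,0,-0.03,0.03,-0.178,0,0,0,0,-0.07,0.07,-0.178,0,0,0,0,-0.11,0.11,-0.178,0,0,0,0,-0.15,0.15,-0.178,0,0,0,0,-0.185,0.18,-0.178,0,0,0,0,-0.2075,0.1985,-0.178,0,0,0,0,-0.2075,0.1985,-0.178,0,0,0,0,-0.2075,0.1985,-0.178,0,0,0,0])

```text
t: 11.75
tool_pos: [0.5697, -0.0031, 0.3172]
orientation: [-2.922, -1.152, -0.001]
force: [-0.7, 0.2, -1.6]
opening: 0.0237
gripper_force: 50.0
```

Run:
```python
from h import *
s,im,P=cloud('wrist'); print({k:s[k] for k in ('t','tool_pos','force','opening','wrist_torque')})
z=P[...,2]
k=(z>.127)&(z<.14)&(abs(P[...,0]-.57)<.04)&(abs(P[...,1])<.04); print(k.sum())
if k.sum()>20: print(cv2.minEnclosingCircle(P[k][:,:2].astype(np.float32)))
cv2.imwrite('pics/w5.png',im[:,:,::-1])
go([.57,-.0035,.275],43)
```

```text
{'t': 11.75, 'tool_pos': array([ 0.56966004, -0.00314884,  0.31718874]), 'force': array([-0.72935143,  0.15779532, -1.62461589]), 'opening': 0.023681620670145294, 'wrist_torque': array([-0.04559868, -0.0172416 , -0.05288101])}
766
((0.569999635219574, -0.0031563916709274054), 0.02191547118127346)
delta [-0.0003  0.0007  0.042 ] [-0.0002 -0.0004  0.001 ]
```

View pics/w5.png

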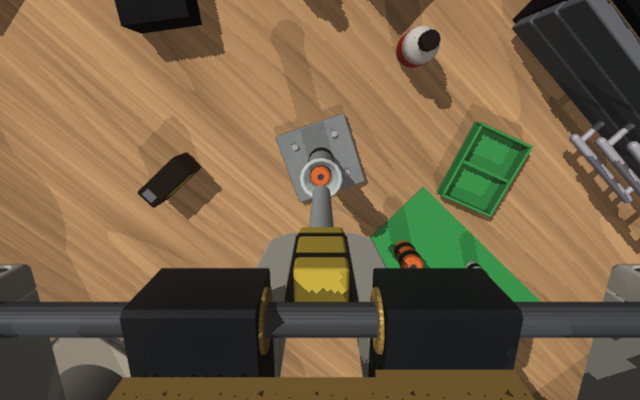

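Emit:
move_arm(deltas=[0,0.0005,0.02,0,0,0,0,0,0.0005,0.036,0,0,0,0,0,0.0005,0.044,0,0,0,0,0,0.0005,0.047,0,0,0,0,0,0.0005,0.049,0,0,0,0,0,0.0005,0.05,0,0,0,0])

```text
t: 12.55
tool_pos: [0.5703, -0.0041, 0.2671]
orientation: [2.923, 1.152, 0.001]
force: [0.4, 0.9, 0.3]
opening: 0.0237
gripper_force: 50.0
```

Emit:
move_arm(deltas=[0,0,0.001,0,0,0,0,0,0,0.002,0,0,0,0,0,0,0.003,0,0,0,0,0,0,0.004,0,0,0,0])

```text
t: 13.05
tool_pos: [0.57, -0.0041, 0.2626]
orientation: [-2.923, -1.152, -0.0]
force: [-0.2, -0.3, -1.3]
opening: 0.0237
gripper_force: 50.0
```

Emit:
move_arm(deltas=[0,0,0.001,0,0,0,0,0,0,0.002,0,0,0,0,0,0,0.003,0,0,0,0])

```text
t: 13.42
tool_pos: [0.5704, -0.0041, 0.2607]
orientation: [2.922, 1.152, 0.002]
force: [-1.0, -0.9, 6.2]
opening: 0.0237
gripper_force: 50.0
```

Emit:
move_arm(deltas=[0,0,0.001,0,0,0,0,0,0,0.002,0,0,0,0,0,0,0.003,0,0,0,0,0,0,0.004,0,0,0,0])

```text
t: 13.92
tool_pos: [0.5704, -0.0041, 0.2568]
orientation: [2.922, 1.152, 0.002]
force: [-0.8, -0.6, 5.3]
opening: 0.0236
gripper_force: 50.0
```

Emit:
move_arm(deltas=[0,0,0.001,0,0,0,0,0,0,0.002,0,0,0,0,0,0,0.003,0,0,0,0,0,0,0.004,0,0,0,0])

```text
t: 14.42
tool_pos: [0.5705, -0.0041, 0.2528]
orientation: [2.922, 1.152, 0.002]
force: [-1.6, 1.4, 4.7]
opening: 0.0239
gripper_force: 50.0
```

Emit:
move_arm(deltas=[0,0,0.001,0,0,0,0,0,0,0.002,0,0,0,0,0,0,0.003,0,0,0,0])

```text
t: 14.8
tool_pos: [0.5705, -0.0042, 0.2498]
orientation: [2.922, 1.152, 0.002]
force: [-0.0, 0.4, 4.9]
opening: 0.0242
gripper_force: 50.0
```

Emit:
move_arm(deltas=[0,0,0.001,0,0,0,0,0,0,0.002,0,0,0,0])

```text
t: 15.05
tool_pos: [0.5705, -0.0041, 0.2478]
orientation: [2.922, 1.152, 0.002]
force: [-2.1, 0.2, 4.8]
opening: 0.0234
gripper_force: 50.0
```

Emit:
move_arm(deltas=[0,0,0.001,0,0,0,0,0,0,0.002,0,0,0,0])

```text
t: 15.3
tool_pos: [0.5705, -0.0042, 0.2458]
orientation: [2.922, 1.152, 0.002]
force: [-0.6, -0.7, 5.5]
opening: 0.0238
gripper_force: 50.0
```

Emit:
move_arm(deltas=[0,0,0.001,0,0,0,0,0,0,0.002,0,0,0,0])

```text
t: 15.55
tool_pos: [0.5705, -0.0041, 0.2438]
orientation: [2.922, 1.152, 0.002]
force: [-1.0, -0.3, 5.5]
opening: 0.0236
gripper_force: 50.0
```

Emit:
move_arm(deltas=[0,0,0.001,0,0,0,0,0,0,0.002,0,0,0,0])

```text
t: 15.8
tool_pos: [0.5708, -0.0042, 0.2425]
orientation: [2.922, 1.151, 0.004]
force: [-2.3, 1.1, 12.8]
opening: 0.0236
gripper_force: 50.0
```

Emit:
move_arm(deltas=[0,0,0,0,0,0,0])

```text
t: 15.92
tool_pos: [0.5707, -0.0042, 0.2426]
orientation: [2.922, 1.151, 0.004]
force: [-0.8, 0.4, 8.5]
opening: 0.0237
gripper_force: 50.0
```

Emit:
move_arm(deltas=[0,0,0.0005,0,0,0,0,0,0,0.0005,0,0,0,0])

```text
t: 16.18
tool_pos: [0.5709, -0.0042, 0.2426]
orientation: [2.921, 1.151, 0.005]
force: [-2.0, -0.7, 12.1]
opening: 0.0237
gripper_force: 50.0
```

Emit:
move_arm(deltas=[0,0,0.0003,0,0,0,0,0,0,0.0003,0,0,0,0,0,0,0.0003,0,0,0,0,0,0,0.0003,0,0,0,0])

```text
t: 16.68
tool_pos: [0.571, -0.0043, 0.2426]
orientation: [2.921, 1.151, 0.005]
force: [-2.1, -1.5, 12.5]
opening: 0.0244
gripper_force: 50.0
```

Emit:
move_arm(deltas=[0,0,0,0,0,0,0,0,0,0,0,0,0,0,0,0,0,0,0,0,0,0,0,0,0,0,0,0])

```text
t: 17.18
tool_pos: [0.571, -0.0043, 0.2426]
orientation: [2.921, 1.151, 0.005]
force: [-2.4, 0.3, 13.6]
opening: 0.024
gripper_force: 50.0
```

Emit:
move_arm(deltas=[0,0,0.0003,0,0,0,0,0,0,0.0003,0,0,0,0,0,0,0.0003,0,0,0,0,0,0,0.0003,0,0,0,0,0,0,0.0003,0,0,0,0,0,0,0.0003,0,0,0,0,0,0,0.0003,0,0,0,0,0,0,0.0003,0,0,0,0])

```text
t: 18.18
tool_pos: [0.5711, -0.0043, 0.2426]
orientation: [2.921, 1.151, 0.005]
force: [-3.3, -0.5, 14.2]
opening: 0.024
gripper_force: 50.0
```

Run:
```python
from h import *
s=robot.read_state(); print(s['tool_pos'],s['force'],s['orientation'])
go([.57,-.0035,.32],43)
go([.5866,.2826,.32],43)
```

```text
[ 0.57105915 -0.00428504  0.24258349] [-3.33509559 -0.45476087 14.15754788] [2.92093741 1.15106086 0.00548028]
delta [-0.     -0.0011 -0.0774] [ 0.0032 -0.0025  0.0003]
delta [ 0.2073 -0.1989 -0.0775] [ 0.0032 -0.0025  0.0003]
```

Emit:
move_arm(deltas=[0,-0.001,-0.01,0,0,0,0,0,-0.001,-0.04,0,0,0,0,0,-0.001,-0.079,0,0,0,0,0.03,-0.03,-0.079,0,0,0,0,0.07,-0.07,-0.079,0,0,0,0,0.11,-0.11,-0.079,0,0,0,0,0.15,-0.15,-0.079,0,0,0,0,0.19,-0.185,-0.079,0,0,0,0,0.2073,-0.1989,-0.079,0,0,0,0,0.2073,-0.1989,-0.079,0,0,0,0,0.2073,-0.1989,-0.079,0,0,0,0])

```text
t: 19.55
tool_pos: [0.5859, 0.2821, 0.3183]
orientation: [2.923, 1.151, -0.001]
force: [-0.2, -0.5, -1.4]
opening: 0.0238
gripper_force: 50.0
```

Run:
```python
from h import *
s,im,P=cloud('wrist'); print({k:s[k] for k in ('t','tool_pos','force','opening','orientation')})
z=P[...,2]
k=(z>.041)&(z<.05)&(abs(P[...,1]-.28)<.07)&(abs(P[...,0]-.586)<.08)
print(k.sum(),cv2.minAreaRect(P[k][:,:2].astype(np.float32)))
go([.5866,.2826,.185],43)
cv2.imwrite('pics/w6.png',im[:,:,::-1])
```

```text
{'t': 19.55, 'tool_pos': array([0.5858776 , 0.28212294, 0.31830218]), 'force': array([-0.15048197, -0.52979525, -1.410243  ]), 'opening': 0.023799567757675305, 'orientation': array([ 2.92253094e+00,  1.15143878e+00, -1.02650661e-03])}
3485 ((0.5865933299064636, 0.28189143538475037), (0.08040798455476761, 0.08011731505393982), 50.27023696899414)
delta [ 0.0011 -0.0002  0.1335] [ 0.0001  0.0004 -0.0005]
```

View pics/w6.png

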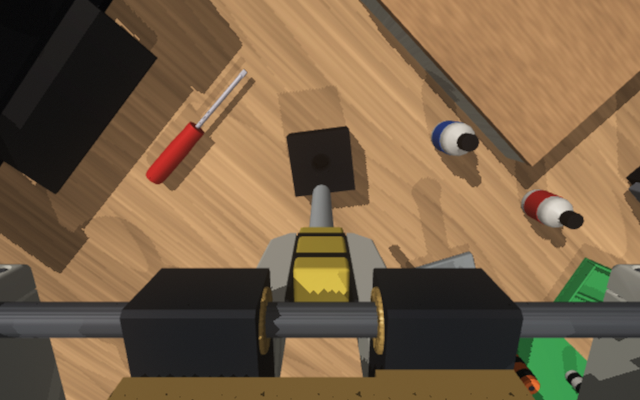

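The hole shows at (321,161), straight below the rod, which still hangs upright. Lowering it in.

Emit:
move_arm(deltas=[0.0007,0,0.05,0,0,0,0,0.0007,0,0.1,0,0,0,0,0.0007,0,0.125,0,0,0,0,0.0007,0,0.135,0,0,0,0,0.0007,0,0.143,0,0,0,0,0.0007,0,0.15,0,0,0,0])

```text
t: 20.35
tool_pos: [0.5874, 0.2833, 0.1699]
orientation: [2.923, 1.151, 0.004]
force: [0.1, 0.1, -1.0]
opening: 0.0239
gripper_force: 50.0
```

Emit:
move_arm(deltas=[0,0,0.008,0,0,0,0,0,0,0.015,0,0,0,0,0,0,0.02,0,0,0,0,0,0,0.024,0,0,0,0,0,0,0.026,0,0,0,0,0,0,0.027,0,0,0,0])

```text
t: 21.1
tool_pos: [0.5865, 0.2833, 0.1415]
orientation: [2.923, 1.152, 0.0]
force: [0.1, 0.7, -1.1]
opening: 0.0238
gripper_force: 50.0
```

One to two mm remain above the floor. I'll lower that, let go, back off upward and look.

Emit:
move_arm(deltas=[0,0,0.001,0,0,0,0,0,0,0.0015,0,0,0,0,0,0,0.0015,0,0,0,0.2,0,0,0.0015,0,0,0,0.4,0,0,0.0015,0,0,0,0.5,0,0,0.0015,0,0,0,0.5,0,0,-0.03,0,0,0,0.5,0,0,-0.08,0,0,0,0.5,0,0,-0.13,0,0,0,0.5,-0.03,0,-0.16,0,0,0,0.5,-0.03,0,-0.16,0,0,0,0.5,-0.03,0,-0.16,0,0,0,0.5])

```text
t: 22.6
tool_pos: [0.5644, 0.2628, 0.3007]
orientation: [-2.923, -1.152, 0.001]
force: [0.5, -0.3, -1.1]
opening: 0.0467
gripper_force: 0.0
```

Run:
```python
from h import *
s,im,P=cloud('wrist'); print({k:s[k] for k in ('t','tool_pos','force','opening')})
z=P[...,2]
k=(z>.155)&(z<.19)&(abs(P[...,1]-.28)<.05)&(abs(P[...,0]-.586)<.05)
print(k.sum(),np.median(P[k],axis=0),cv2.minAreaRect(P[k][:,:2].astype(np.float32)))
s,im,d=shot('scene'); cv2.imwrite('pics/s2.png',cv2.resize(im[120:320,100:430,::-1],None,fx=2.4,fy=2.4))
```

```text
{'t': 22.6, 'tool_pos': array([0.56441852, 0.26283711, 0.30070625]), 'force': array([ 0.52364066, -0.31154126, -1.05736182]), 'opening': 0.046655806821757614}
832 [0.58704474 0.28340146 0.17062238] ((0.5863081216812134, 0.28279685974121094), (0.023975947871804237, 0.023974772542715073), 42.943359375)
```

View pics/s2.png

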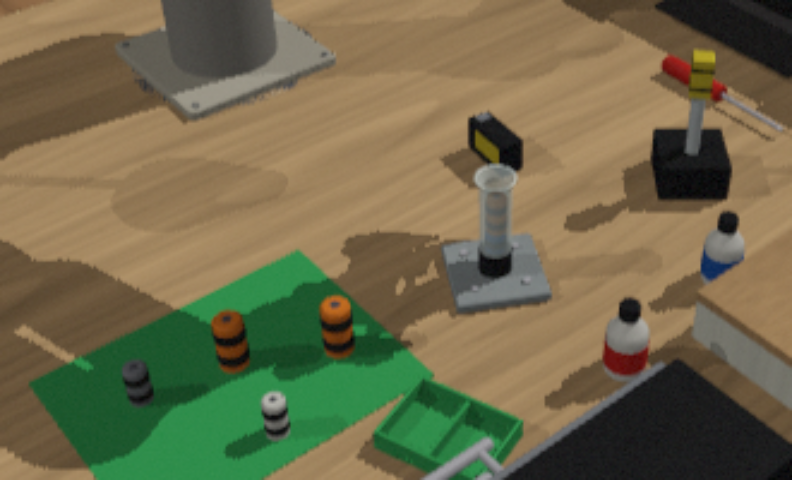

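The rod stands upright in its holder at crop (700,110), with its top at 0.1706 m as before. The bystanders are where they were.

```bash
python3 -c "
from plant import robot
print(robot.close_job())"
```

```text
the job is handed in; nothing more can be done
None
```

The job is handed in after about 23 s of robot time: the small orange roller is in the tube on the blue one, both were pushed about 20 mm to the stop and held at about 15 N for a second (highest wrist reading 14.2 N), and the rod is released in its holder; the hand-in gave no verdict, and I did not look into the tube again after the press.

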